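# Put the sample pot away in the push-to-open drawer

## Robot

A 6-joint arm with a two-finger parallel gripper is mounted at the origin on the work surface. World frame = base frame: x ahead of the robot, y to its left, z up, the work surface at z = 0. Lengths are in m, angles in rad, forces in N, time in s.
With the tool pointing down it reaches from about 0.275 to 0.875 m from the base axis. Payload 12.5 kg.
Tool frame: the origin (TCP) lies at the very end of the fingers, on their centre line; the grasp point (between the pads) lies 19 mm behind it (manip.grasp_offset is the distance from the TCP to the grasp point, in m); z points along the fingers, y is the direction in which the jaws open and shut (so a half turn about z gives the same grasp; the last joint's range is limited). The gripper opens to 85 mm and grips with 20 to 120 N. Pads are 22 mm wide; open, the fingers measure 114 mm over their backs; the gripper's body (76 mm by 85 mm) begins 54 mm behind the grasp point. The pads swing forward as they close: fully open they stand 13 mm farther back than shut.
Start: joints at [-1.246, 0.351, 1.652, -0, 1.139, -0.085], TCP at [0.219, -0.504, 0.231] pointing down, gripper open.
Joint ranges: [-2.75, 2.75], [-0.79, 2.1], [0.01, 2.65], [-1.57, 4.71], [0.07, 3.14], [-2.87, 2.87]. Speed limits (rad/s): [2.22, 2.22, 2.79, 3.14, 3.14, 3.14].

## Interface

Orientations are given as a 3x3 rotation matrix whose columns are the frame's x, y, z axes.
In Python, from cell import manip gives the robot as it stands.
- The arm moves only by the tool move_arm, never from a script. Its argument "plan" is text: rows parted by semicolons, each of 7 numbers parted by spaces: the shift along the tool's x, y, z in m, then the turn, a rotation vector about the tool's x, y, z in rad, then the finger opening in m, from 0 to 0.0854. In form: dx dy dz rx ry rz hand; .... A call has exactly 8 rows; each row is the pose to reach, as a shift and turn from the pose commanded when the call began, along the tool's axes at that moment; what a row does not reach only later rows make up. A row lasts 1/8 s, in which the tool goes at most 62.5 mm and 10.7 degrees, less where a joint would pass 70% of its speed; a pose out of reach is approached as far as the arm can. A call with a gripper value outside its range is refused whole. The fingers move at their own pace and stop on an object; the grip force is fixed at half the most. Time passes only in rows, so rows that repeat a pose let the fingers close, or fill a call up. It gives the time, the measured TCP pose, the force and the opening at its end, in the units of the state.
- manip.read_state(): the state, without advancing time (a new reading comes with each control period).
- manip.snapshot(name): name is "scene" or "side" or "wrist"; returns a dict with "frame" (480x640x3 uint8, red, green, blue), "fx", "fy", "cx", "cy" (pixels), "R" (3x3) and "t" (3): a world point X has camera coordinates R X + t. Camera axes: x right, y down, z forward; pixel columns grow to the right and rows downward; lengths in m; the calibration is good to about 2 mm. A picture is of the moment at which its call begins. There is no depth.
- manip.sign_off(): hands the job in, once; it reports no verdict.
Trained networks look in a picture, given as the dict that the camera call returned (one of the last four; its "shot" number tells which), for a name from the list of things; names that differ only in an ending like _2 or _b are one class to them, and where a whole thing is asked for, a point or a joint stands for the part that bears it (a point fixed in the world has none). Each returns a list of dicts, best first, with "p" (0 to 1); they miss things now and then, are a little off and sometimes report something else, mostly with a low value. They report only what shows in the picture. A call takes as long as a camera call.
- manip.look_for(picture, target): "location" ([x, y, z] in m, in the coordinates of the camera as it stood for that picture, good to about 4 mm: the middle of the surface that is visible of it).
- manip.place_of(picture, target): "location" ([x, y, z] in m, in the coordinates of the camera as it stood for that picture, good to about 4 mm: a listed point, or the origin of a listed thing).
The state is a dict: "t": time; "joints": joint angles; "dq": joint speeds; "effort": joint torques, N m; "eef_pos": TCP position; "ee_rot": TCP orientation; "force": force on the tool from outside, world axes, zero at the start; "torque": the same for the moment, N m; "finger_gap": opening from 0.0 (shut) to 1.0 (fully open).
Only numpy, scipy, OpenCV 4.12 (cv2) and the standard library are available. Lean on these libraries where they do the work, as an engineer would, in place of code of your own. Each camera call takes 0.05 s, during which the arm holds its last target.

## Task

On the paint-shop counter, press the front of the handleless drawer to release its touch latch and let it spring open, stand the smallest can (the little sample pot) upright on the drawer's floor, then press the drawer in again until it latches and stays shut by itself. Press gently and by feel: stop pressing when you feel the latch's end stop, never using more than 22 N on the drawer or its cabinet. Leave the other cans and the stirring stick where they are, and take your hand away at the end.

Things in the scene. Friction and masses are not known exactly. Their poses are not given: they have to be found in the camera images.
- cabinet: Low grey steel bench cabinet, 260 deep (x) x 280 wide (y) x 100 high, fixed to the counter; place and yaw vary. Origin: centre of its underside; its own +x points into the cabinet, -x out of the front, towards the robot (within 15 degrees). Holds one white handleless drawer. Side walls 12 thick, 90 high, own x -130 to +130.
- cabinet_edge (a point): Middle of the front edge of the cabinet's 10 mm top plate, at its upper face, 100 above the counter. The plate begins here, at own x = -90, set back 40 from the side walls' front ends, so that a finger standing against the drawer front can press it well in without meeting the plate.
- drawer (a joint): How far the drawer is out (m), sliding along the cabinet's own -x: latched shut about 0.001, fully out 0.080 (stays out by itself), negative when pressed in past shut. Pressing in to a trip depth releases a shut drawer (it springs out as the finger draws back) or latches an open one (it stays as the finger draws back). A press short of that depth changes nothing.
- drawer_latch (a point): The touch latch, inside at the back (not reachable). Trip depth: joint anywhere from -0.007 to -0.025, new in each run, same for both presses within 1 mm, not measurable beforehand. Up to there a slow push (10 to 20 mm/s) takes 7 to 12 N (with rubbing of the finger); 1 to 2 mm past it is a firm end stop, where the force climbs fast: at 14 to 16 N it has tripped, 22 N is too much.
- drawer_front (a point): Point on the outer face of the drawer front, on its middle line, 60 above the counter; moves with the drawer; axes as the cabinet's. Flat front, 250 wide, 14 to 86 above the counter. Shut it stands 4 ahead of the side walls. Spring force on it outward: 6.5 N shut, 2 N fully out, plus 28 N per m/s when moved. A ledge 80 to 86 high runs back from its top to 41 behind the face.
- drawer_floor (a point): Point on the drawer's inner floor, 22 above the counter, 82 behind the front's outer face, on the middle line; moves with the drawer; axes as the cabinet's. With the drawer fully out it is the middle of the opening seen from above, between ledge and top plate: 82 long (x), 232 wide (y). Drawer sides rise 34 above the floor. Shutting, the pot passes under the top plate (68 over the floor).
- pot: The sample pot, the smallest can: plain round steel can with off-white lid and a blank paper label, 46 diameter, 60 high, about 0.16 kg (0.11 to 0.22). Origin: centre of its underside; z up its axis. Stands on the counter.
- tall_can: Bystander: steel can of the same make, 52 diameter, 88 high; origin at the centre of its underside.
- wide_tin: Bystander: steel tin of the same make, 86 diameter, 85 high; origin at the centre of its underside. The three cans trade places.
- stirrer: Bystander: flat wooden stirring stick, 210 x 22 x 5, lying on the counter; origin at the centre of its underside, x along it.

How it is judged:
On the way, in this order (a step that is already met when the one before it is completed fails the run):
1. the drawer has sprung open (value of joint drawer above 0.07 m), for 0.2 s.
2. the pot stands upright on the floor of the open drawer, let go (x of pot in the frame of drawer_floor between -0.05 and 0.05 m and y of pot in the frame of drawer_floor between -0.1 and 0.1 m and z of pot in the frame of drawer_floor between -0.004 and 0.008 m and angle between pot's own z axis and vertical below 0.15 rad and value of joint drawer above 0.05 m and contact force between the fingers and pot below 0.05 N), for 0.2 s.
At the end, for the whole second after the job is handed in: The drawer is latched shut by itself (joint between -0.004 and 0.006 m, at rest) with the pot standing upright (within 0.15 rad) and at rest on its floor, within 50 mm along and 100 mm across of the floor point (value of joint drawer between -0.004 and 0.006 m and velocity of joint drawer below 0.01 m/s and linear speed of pot below 0.02 m/s and x of pot in the frame of drawer_floor between -0.05 and 0.05 m and y of pot in the frame of drawer_floor between -0.1 and 0.1 m and z of pot in the frame of drawer_floor between -0.004 and 0.008 m and angle between pot's own z axis and vertical below 0.15 rad); the robot touches nothing.
It fails at once if the drawer or cabinet is pushed with more than 22 N (contact force between any of the fingers, the arm and cabinet above 22 N).
It fails at once if the tall can is disturbed (moved more than 30 mm) (distance of tall_can from where it was at the start of the episode above 0.03 m).
It fails at once if the wide tin is disturbed (moved more than 30 mm) (distance of wide_tin from where it was at the start of the episode above 0.03 m).
It fails at once if the stirrer is disturbed (moved more than 30 mm) (distance of stirrer from where it was at the start of the episode above 0.03 m).
It also fails if it takes over 70 s, if anything falls off the work surface, if the arm or the gripper's body presses on something with over 40 N, if the wrist force passes 120 N, or if a joint passes its speed limit or range.

## Working session

There is one attempt and no reset: what is moved stays moved. The work goes in short steps, Python scripts to look and compute and a tool call to move; the robot and the scene stay as the last step left them, time stands still between calls to the robot, and variables do not carry over. Pictures are saved under pics/ and viewed, and the job is handed in when it is done.

Besides the shell and the picture viewer there is one more tool, called after "Request:" as name(argument=value, ...) on one line, values as JSON. move_arm: Moves the arm, as the interface text tells. Its arguments: {"type":"object","properties":{"plan":{"type":"string"}},"required":["plan"]}

```bash
mkdir -p pics; ls; cat > h.py <<'E'
from cell import manip
import numpy as np, cv2
np.set_printoptions(precision=4,suppress=True)
def snap(n,f):
    s=manip.snapshot(n); cv2.imwrite('pics/'+f+'.png',cv2.cvtColor(np.array(s['frame']),cv2.COLOR_RGB2BGR)); return s
def w(s,p): return np.array(s['R']).T@(np.array(p)-np.array(s['t']))
def find(s,t,f='place_of'):
    for d in getattr(manip,f)(s,t)[:2]:
        X=w(s,d['location']); c=np.array(d['location']); print(f,t,round(d['p'],2),X,'px',s['fx']*c[0]/c[2]+s['cx'],s['fy']*c[1]/c[2]+s['cy'])
def st():
    s=manip.read_state(); print({k:np.array(s[k]).round(4).tolist() for k in ['t','joints','eef_pos','ee_rot','force','torque','finger_gap']}); return s
E
python3 - <<'E'
from h import *
st(); print(manip.grasp_offset)
for n in ['scene','side']:
    s=snap(n,n+'0')
    for t in ['pot','tall_can','wide_tin','stirrer','cabinet','cabinet_edge','drawer_front','drawer_floor']: find(s,t)
snap('wrist','w0')
E
```

```text
pics
{'t': 0.0, 'joints': [-1.2456, 0.3512, 1.6524, 0.0, 1.1391, -0.0846], 'eef_pos': [0.2191, -0.5041, 0.2308], 'ee_rot': [[0.9172, 0.3984, -0.0004], [0.3984, -0.9172, 0.0011], [0.0001, -0.0011, -1.0]], 'force': [0.4318, -0.3036, 0.0865], 'torque': [0.0177, -0.0411, -0.0058], 'finger_gap': 1.0016}
0.0187
place_of pot 0.92 [ 0.5968  0.2316 -0.0035] px 351.2148804129899 228.21324885030148
place_of pot 0.23 [ 0.5995 -0.066   0.0956] px 222.8649509266374 259.4873845338619
place_of tall_can 0.91 [ 0.4209  0.2207 -0.001 ] px 311.7792504082875 174.16236334234054
place_of tall_can 0.61 [ 0.5604 -0.0661  0.059 ] px 218.14251333818646 253.4159451743816
place_of wide_tin 0.79 [0.5002 0.3866 0.0004] px 388.35623281680427 172.5266579903913
place_of cabinet 0.65 [ 0.6932 -0.0632 -0.0045] px 247.9835166537066 318.5234900363983
place_of cabinet_edge 0.96 [ 0.5995 -0.0691  0.0974] px 221.25773640245254 259.6855264931692
place_of drawer_front 0.67 [ 0.5635 -0.0675  0.0598] px 218.02854482065686 254.66715674600206
place_of pot 0.85 [0.6021 0.2297 0.0012] px 318.2847285258939 296.20363993376793
place_of tall_can 0.96 [ 0.4269  0.225  -0.0007] px 405.6535675658414 303.8078255659693
place_of wide_tin 0.89 [0.4999 0.3868 0.0031] px 363.8160666575557 376.1315150153374
place_of stirrer 0.82 [0.6353 0.3791 0.0014] px 288.88725051011653 363.3374988945296
place_of cabinet 0.7 [ 0.6861 -0.0637 -0.003 ] px 300.85162597790213 195.88468558272632
place_of cabinet 0.2 [ 0.4245  0.2253 -0.0013] px 406.8066657112429 304.2089031817611
place_of cabinet_edge 0.84 [ 0.5954 -0.0625  0.0998] px 337.4754852849786 166.61557206723705
place_of drawer_front 0.6 [ 0.5559 -0.057   0.0593] px 353.685675257766 182.791501145418
place_of drawer_floor 0.67 [ 0.6339 -0.0646  0.0206] px 321.4847416940315 190.2309311814933
```

View pics/scene0.png

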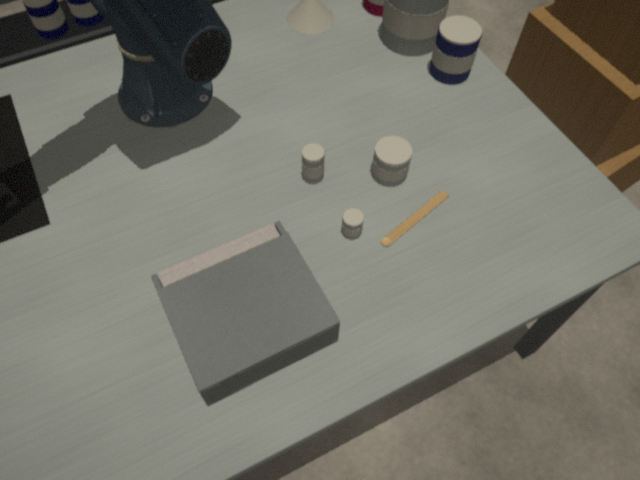

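View pics/side0.png

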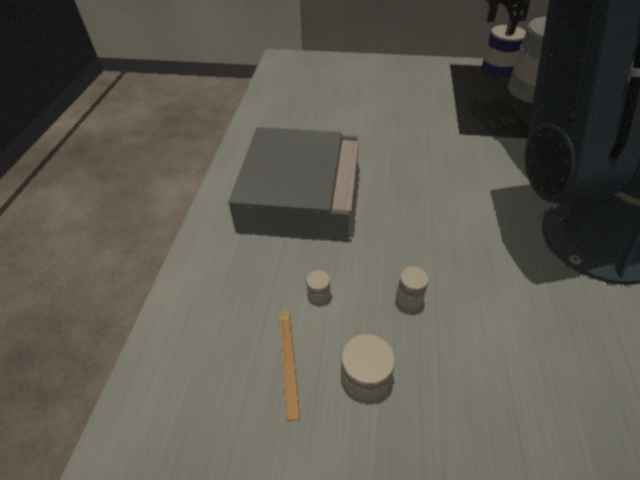

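```bash
python3 - <<'E'
import cv2
a=cv2.imread('pics/scene0.png')[215:410,140:350]; b=cv2.imread('pics/side0.png')[120:245,220:370]
cv2.imwrite('pics/za.png',cv2.convertScaleAbs(cv2.resize(a,None,fx=3,fy=3,interpolation=2),alpha=1.6)); cv2.imwrite('pics/zb.png',cv2.convertScaleAbs(cv2.resize(b,None,fx=4,fy=4,interpolation=2),alpha=1.6))
E
```

```text
(no output)
```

View pics/za.png

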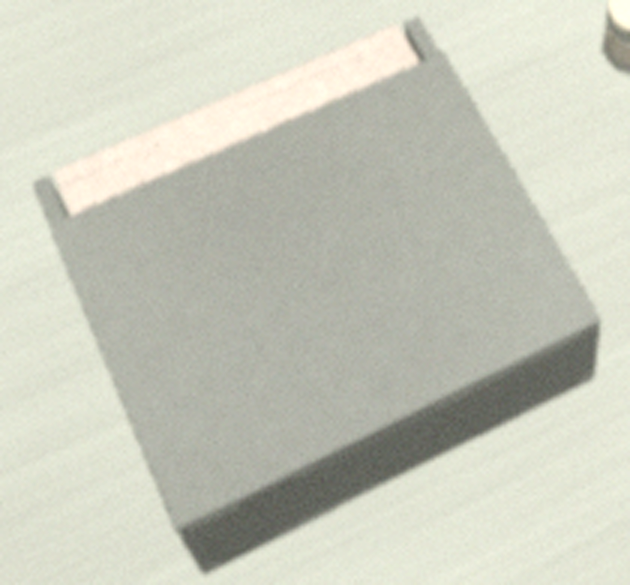

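View pics/zb.png

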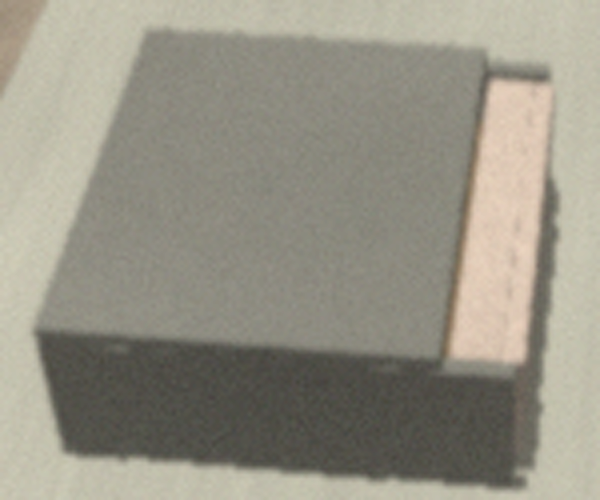

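```bash
python3 - <<'E'
from h import *
from scipy.optimize import least_squares
S=[manip.snapshot('scene'),manip.snapshot('side')]
loc=np.array([[-.09,-.14],[-.09,.14],[.13,.14],[.13,-.14]])
px=[np.array([[159.3,288.3],[286.7,232.7],[340,321.7],[199.3,391]]),np.array([[341.3,132.5],[330.8,209.5],[229.5,202],[257,128]])]
def pr(s,X):
    c=X@np.array(s['R']).T+np.array(s['t']); return np.c_[s['fx']*c[:,0]/c[:,2]+s['cx'],s['fy']*c[:,1]/c[:,2]+s['cy']]
def f(p,idx=(0,1)):
    R=np.array([[np.cos(p[2]),-np.sin(p[2])],[np.sin(p[2]),np.cos(p[2])]])
    X=np.c_[loc@R.T+p[:2],np.full(4,.1)]
    return np.concatenate([(pr(S[i],X)-px[i]).ravel() for i in idx])
for idx in [(0,1),(0,),(1,)]:
    r=least_squares(f,[.69,-.06,0],args=(idx,)); print(idx,r.x,r.fun)
E
```

```text
(0, 1) [ 0.69   -0.0615  0.0142] [-3.1916 -0.6377  1.316  -2.5908  0.9015 -2.2202 -0.6868 -1.2341 -0.5379
 -1.5418 -1.607  -0.5448 -2.7834 -0.5033 -1.7634 -1.8284]
(0,) [ 0.6932 -0.0619  0.0101] [-2.7569  0.4483  2.1192 -1.2037  1.4432 -0.3262 -0.6497  0.3447]
(1,) [ 0.6856 -0.0589  0.0178] [ 0.9102 -0.924   0.6013  0.3978 -0.9393  0.6622 -0.5537 -1.0503]
```

View pics/w0.png

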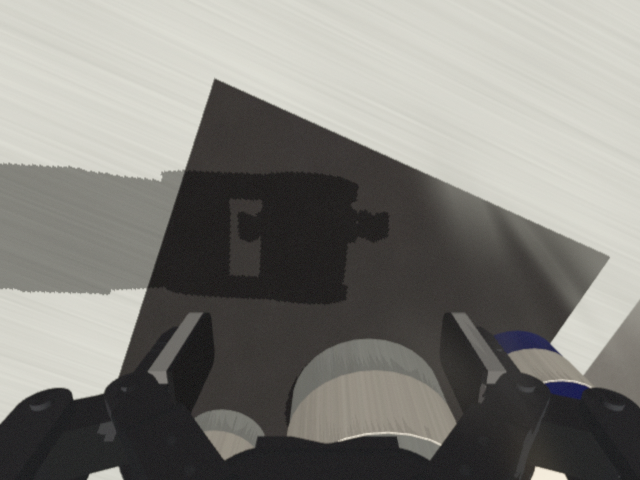

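Request:
move_arm(plan="0.05 -0.04 0 0 0 0.1 0; 0.1 -0.08 0 0 0 0.2 0; 0.15 -0.12 0 0 0 0.3 0; 0.2 -0.16 0 0 0 0.396 0; 0.25 -0.2 0 0 0 0.396 0; 0.3 -0.24 0 0 0 0.396 0; 0.35 -0.28 0 0 0 0.396 0; 0.3876 -0.3125 0 0 0 0.396 0")

```text
t: 2.05
eef_pos: [0.451, -0.0614, 0.2316]
ee_rot: [[1.0, 0.014, 0.001], [0.014, -1.0, -0.0], [0.001, 0.0, -1.0]]
force: [1.1, -0.9, -0.2]
finger_gap: 0.001
```

```bash
python3 - <<'E'
from h import *
st(); s=snap('wrist','w1')
for t in ['cabinet','cabinet_edge','drawer_front']: find(s,t)
s=snap('side','s1')
for t in ['pot','cabinet_edge','drawer_front']: find(s,t)
E
```

```text
{'t': 2.05, 'joints': [-0.2377, 0.1761, 1.8847, -0.0, 1.0799, 1.3192], 'eef_pos': [0.451, -0.0614, 0.2316], 'ee_rot': [[0.9999, 0.0139, 0.0009], [0.0139, -0.9999, -0.0002], [0.0009, 0.0002, -1.0]], 'force': [1.0747, -0.8885, -0.2035], 'torque': [-0.047, 0.023, 0.0063], 'finger_gap': 0.0012}
place_of cabinet 0.37 [ 0.5592 -0.0624  0.0558] px 330.2770321862939 74.67579239869542
place_of drawer_front 0.66 [ 0.5574 -0.0617  0.0571] px 329.2158762745958 77.22116668091223
place_of pot 0.72 [0.6009 0.2318 0.0013] px 318.7280250470789 297.1121688110088
place_of cabinet_edge 0.62 [ 0.5952 -0.067   0.0984] px 337.79234941181744 165.8386013134563
place_of drawer_front 0.97 [ 0.5532 -0.0603  0.0574] px 354.92982201140507 182.5692300077737
```

View pics/w1.png

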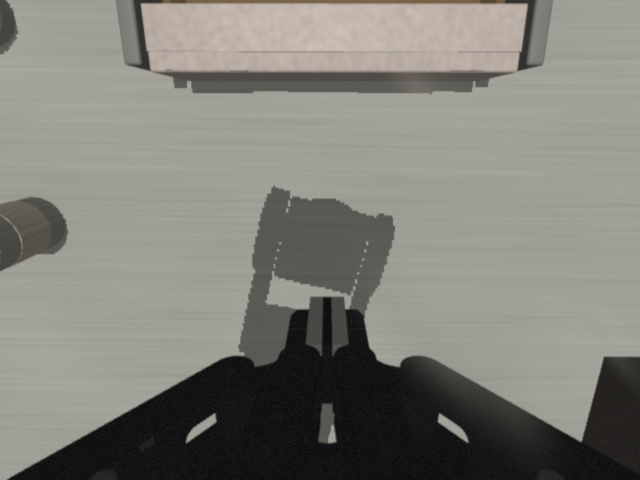

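Request:
move_arm(plan="0 0 0.045 0 0 0 0; 0 0 0.09 0 0 0 0; 0 0 0.135 0 0 0 0; 0.01 0 0.182 0 0 0 0; 0.04 0 0.182 0 0 0 0; 0.06 0 0.182 0 0 0 0; 0.075 0 0.182 0 0 0 0; 0.075 0 0.182 0 0 0 0")

```text
t: 3.45
eef_pos: [0.5255, -0.0634, 0.0493]
ee_rot: [[1.0, 0.012, 0.001], [0.012, -1.0, -0.0], [0.001, 0.0, -1.0]]
force: [0.6, 0.7, -0.6]
finger_gap: -0.004
```

```bash
python3 - <<'E'
from h import *
st(); snap('side','s2')
import cv2
a=cv2.imread('pics/s2.png')[60:260,200:440]; cv2.imwrite('pics/s2z.png',cv2.resize(a,None,fx=3,fy=3,interpolation=2))
E
```

```text
{'t': 3.45, 'joints': [-0.2081, 0.5758, 1.8354, -0.0001, 0.7299, 1.3504], 'eef_pos': [0.5255, -0.0634, 0.0493], 'ee_rot': [[0.9999, 0.0124, 0.0006], [0.0124, -0.9999, -0.0002], [0.0006, 0.0002, -1.0]], 'force': [0.6015, 0.7387, -0.6028], 'torque': [-0.0267, 0.0252, -0.0113], 'finger_gap': -0.0036}
```

View pics/s2z.png

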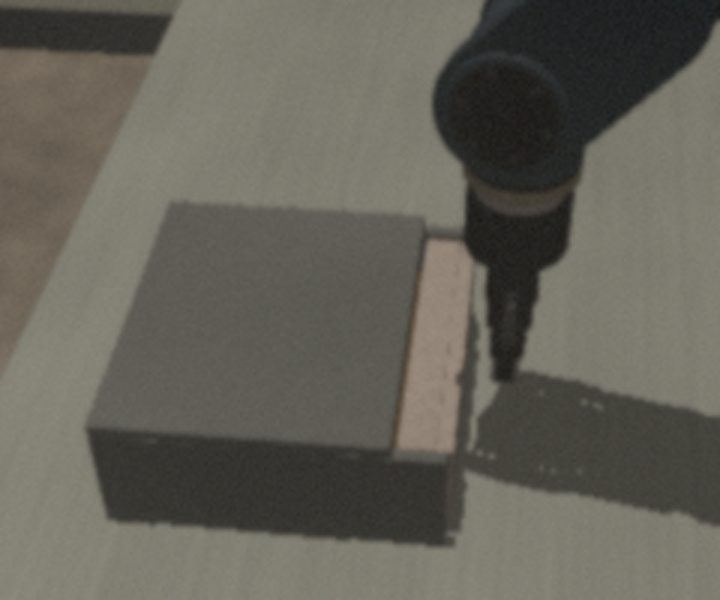

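Request:
move_arm(plan="0.003 0 0 0 0 0 0; 0.006 0 0 0 0 0 0; 0.009 0 0 0 0 0 0; 0.011 0 0 0 0 0 0; 0.013 0 0 0 0 0 0; 0.015 0 0 0 0 0 0; 0.016 0 0 0 0 0 0; 0.016 0 0 0 0 0 0")

```text
t: 4.5
eef_pos: [0.5412, -0.0621, 0.0493]
ee_rot: [[1.0, 0.014, -0.0], [0.014, -1.0, 0.0], [-0.0, -0.0, -1.0]]
force: [0.2, 0.5, 0.0]
finger_gap: 0.0
```

Request:
move_arm(plan="0.0005 0 0 0 0 0 0; 0.001 0 0 0 0 0 0; 0.0015 0 0 0 0 0 0; 0.002 0 0 0 0 0 0; 0.0025 0 0 0 0 0 0; 0.003 0 0 0 0 0 0; 0.003 0 0 0 0 0 0; 0.003 0 0 0 0 0 0")

```text
t: 5.5
eef_pos: [0.5441, -0.0621, 0.0493]
ee_rot: [[1.0, 0.014, -0.0], [0.014, -1.0, 0.0], [-0.0, -0.0, -1.0]]
force: [-0.3, 0.2, -0.5]
finger_gap: -0.001
```

Request:
move_arm(plan="0.0005 0 0 0 0 0 0; 0.001 0 0 0 0 0 0; 0.0015 0 0 0 0 0 0; 0.002 0 0 0 0 0 0; 0.0025 0 0 0 0 0 0; 0.003 0 0 0 0 0 0; 0.0035 0 0 0 0 0 0; 0.004 0 0 0 0 0 0")

```text
t: 6.5
eef_pos: [0.5474, -0.062, 0.0493]
ee_rot: [[1.0, 0.014, -0.002], [0.014, -1.0, 0.0], [-0.002, -0.0, -1.0]]
force: [-6.8, -1.5, 5.6]
finger_gap: 0.001
```

Request:
move_arm(plan="0.0003 0 0 0 0 0 0; 0.0006 0 0 0 0 0 0; 0.001 0 0 0 0 0 0; 0.0013 0 0 0 0 0 0; 0.0016 0 0 0 0 0 0; 0.0019 0 0 0 0 0 0; 0.002 0 0 0 0 0 0; 0.002 0 0 0 0 0 0")

```text
t: 7.5
eef_pos: [0.5494, -0.062, 0.0493]
ee_rot: [[1.0, 0.014, -0.002], [0.014, -1.0, 0.0], [-0.002, -0.0, -1.0]]
force: [-6.5, -1.4, 5.7]
finger_gap: -0.001
```

```bash
python3 - <<'E'
from h import *
s=st(); print(np.array(s['effort']))
snap('side','s3'); s=st()
import cv2
a=cv2.imread('pics/s3.png')[60:260,200:440]; cv2.imwrite('pics/s3z.png',cv2.resize(a,None,fx=3,fy=3,interpolation=2))
E
```

```text
{'t': 7.5, 'joints': [-0.1965, 0.6078, 1.7709, -0.0003, 0.7647, 1.3607], 'eef_pos': [0.5494, -0.062, 0.0493], 'ee_rot': [[0.9999, 0.0139, -0.0018], [0.0139, -0.9999, 0.0002], [-0.0017, -0.0002, -1.0]], 'force': [-6.4856, -1.4375, 5.6636], 'torque': [-0.153, 0.911, -0.0035], 'finger_gap': -0.0011}
[  0.8818 -54.7138 -23.0993   0.3306  -1.4267  -0.0114]
{'t': 7.55, 'joints': [-0.1965, 0.6078, 1.7709, -0.0003, 0.7647, 1.3607], 'eef_pos': [0.5494, -0.062, 0.0492], 'ee_rot': [[0.9999, 0.0138, -0.0018], [0.0138, -0.9999, 0.0002], [-0.0018, -0.0002, -1.0]], 'force': [-7.6139, -0.5687, 5.8838], 'torque': [-0.0837, 0.8606, -0.0359], 'finger_gap': 0.0014}
```

View pics/s3z.png

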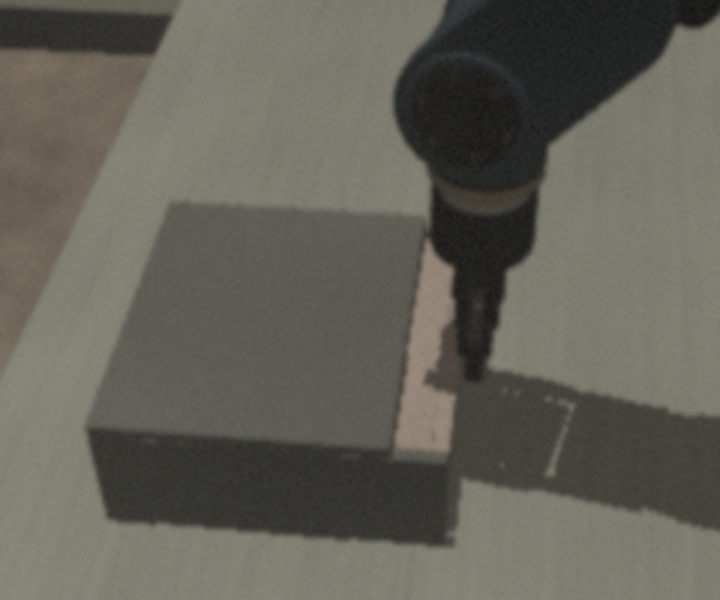

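Request:
move_arm(plan="0.0005 0 0 0 0 0 0; 0.001 0 0 0 0 0 0; 0.0015 0 0 0 0 0 0; 0.002 0 0 0 0 0 0; 0.0025 0 0 0 0 0 0; 0.003 0 0 0 0 0 0; 0.0035 0 0 0 0 0 0; 0.004 0 0 0 0 0 0")

```text
t: 8.55
eef_pos: [0.5534, -0.0619, 0.0493]
ee_rot: [[1.0, 0.014, -0.002], [0.014, -1.0, 0.0], [-0.002, -0.0, -1.0]]
force: [-7.2, -0.6, 4.9]
finger_gap: -0.001
```

Request:
move_arm(plan="0.0002 0 0 0 0 0 0; 0.0004 0 0 0 0 0 0; 0.0006 0 0 0 0 0 0; 0.0008 0 0 0 0 0 0; 0.001 0 0 0 0 0 0; 0.0012 0 0 0 0 0 0; 0.0014 0 0 0 0 0 0; 0.0015 0 0 0 0 0 0")

```text
t: 9.55
eef_pos: [0.5548, -0.0619, 0.0492]
ee_rot: [[1.0, 0.014, -0.002], [0.014, -1.0, 0.0], [-0.002, -0.0, -1.0]]
force: [-7.0, -0.3, 6.4]
finger_gap: -0.002
```

Request:
move_arm(plan="0.0002 0 0 0 0 0 0; 0.0004 0 0 0 0 0 0; 0.0006 0 0 0 0 0 0; 0.0008 0 0 0 0 0 0; 0.001 0 0 0 0 0 0; 0.0012 0 0 0 0 0 0; 0.0013 0 0 0 0 0 0; 0.0013 0 0 0 0 0 0")

```text
t: 10.55
eef_pos: [0.556, -0.0619, 0.0492]
ee_rot: [[1.0, 0.014, -0.002], [0.014, -1.0, 0.0], [-0.002, -0.0, -1.0]]
force: [-6.7, -1.2, 5.8]
finger_gap: 0.002
```

Request:
move_arm(plan="0.0002 0 0 0 0 0 0; 0.0004 0 0 0 0 0 0; 0.0006 0 0 0 0 0 0; 0.0008 0 0 0 0 0 0; 0.001 0 0 0 0 0 0; 0.0012 0 0 0 0 0 0; 0.0013 0 0 0 0 0 0; 0.0013 0 0 0 0 0 0")

```text
t: 11.55
eef_pos: [0.5574, -0.0619, 0.0492]
ee_rot: [[1.0, 0.014, -0.002], [0.014, -1.0, 0.0], [-0.002, -0.0, -1.0]]
force: [-6.9, -1.7, 6.1]
finger_gap: -0.001
```

Request:
move_arm(plan="0.0002 0 0 0 0 0 0; 0.0004 0 0 0 0 0 0; 0.0006 0 0 0 0 0 0; 0.0008 0 0 0 0 0 0; 0.001 0 0 0 0 0 0; 0.0012 0 0 0 0 0 0; 0.0013 0 0 0 0 0 0; 0.0013 0 0 0 0 0 0")

```text
t: 12.55
eef_pos: [0.5587, -0.0619, 0.0493]
ee_rot: [[1.0, 0.014, -0.002], [0.014, -1.0, 0.0], [-0.002, -0.0, -1.0]]
force: [-7.7, -2.3, 5.0]
finger_gap: 0.0
```

Request:
move_arm(plan="0.0002 0 0 0 0 0 0; 0.0004 0 0 0 0 0 0; 0.0006 0 0 0 0 0 0; 0.0008 0 0 0 0 0 0; 0.001 0 0 0 0 0 0; 0.0012 0 0 0 0 0 0; 0.0013 0 0 0 0 0 0; 0.0013 0 0 0 0 0 0")

```text
t: 13.55
eef_pos: [0.5596, -0.0619, 0.0493]
ee_rot: [[1.0, 0.014, -0.003], [0.014, -1.0, 0.0], [-0.003, -0.0, -1.0]]
force: [-9.6, -1.8, 7.8]
finger_gap: -0.003
```

Request:
move_arm(plan="0.0001 0 0 0 0 0 0; 0.0002 0 0 0 0 0 0; 0.0003 0 0 0 0 0 0; 0.0004 0 0 0 0 0 0; 0.0004 0 0 0 0 0 0; 0.0004 0 0 0 0 0 0; 0.0004 0 0 0 0 0 0; 0.0004 0 0 0 0 0 0")

```text
t: 14.55
eef_pos: [0.5598, -0.0618, 0.0492]
ee_rot: [[1.0, 0.014, -0.003], [0.014, -1.0, 0.0], [-0.003, -0.0, -1.0]]
force: [-11.4, -1.7, 9.2]
finger_gap: 0.002
```

Request:
move_arm(plan="-0.002 0 0 0 0 0 0; -0.01 0 0 0 0 0 0; -0.03 0 0 0 0 0 0; -0.05 0 0 0 0 0 0; -0.07 0 0 0 0 0 0; -0.09 0 0 0 0 0 0; -0.11 0 0 0 0 0 0; -0.13 0 0 0 0 0 0")

```text
t: 15.55
eef_pos: [0.4309, -0.0637, 0.0494]
ee_rot: [[1.0, 0.014, 0.001], [0.014, -1.0, -0.0], [0.001, 0.0, -1.0]]
force: [0.7, -0.0, 0.4]
finger_gap: -0.004
```

```bash
python3 - <<'E'
from h import *
st(); s=snap('side','s4'); find(s,'drawer_front'); find(s,'drawer_floor'); find(s,'pot')
s=snap('scene','c4'); find(s,'drawer_front'); find(s,'drawer_floor'); find(s,'pot')
E
```

```text
{'t': 15.55, 'joints': [-0.2538, 0.4563, 2.0739, 0.0002, 0.61, 1.3031], 'eef_pos': [0.4309, -0.0637, 0.0494], 'ee_rot': [[0.9999, 0.0138, 0.0014], [0.0138, -0.9999, -0.0003], [0.0014, 0.0003, -1.0]], 'force': [0.7339, -0.0367, 0.4243], 'torque': [0.0085, -0.0403, -0.0057], 'finger_gap': -0.004}
place_of drawer_front 0.37 [ 0.6861 -0.0658 -0.0012] px 300.9732528166262 194.7687316003062
place_of drawer_floor 0.82 [ 0.5567 -0.0669  0.0194] px 353.0009356879172 192.43750568439447
place_of pot 0.85 [0.6013 0.2301 0.0039] px 318.62846144183754 295.68627292589167
place_of drawer_front 0.61 [ 0.4824 -0.0688  0.0589] px 203.34659756299703 225.55710150136682
place_of drawer_floor 0.91 [ 0.5631 -0.0679  0.02  ] px 220.49755770101797 263.9153202374287
place_of pot 0.55 [ 0.6036  0.2259 -0.0033] px 350.4690355786337 231.38043783026086
```

View pics/s4.png

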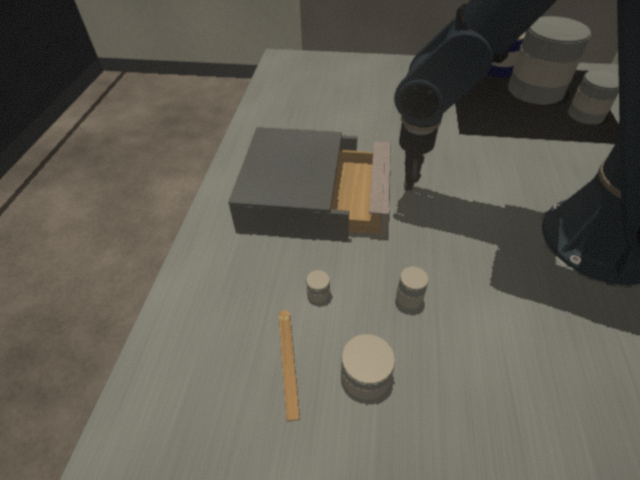

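Request:
move_arm(plan="0 0 -0.05 0 0 0 0.0854; 0.01 -0.02 -0.1 0 0 0 0.0854; 0.04 -0.07 -0.13 0 0 0 0.0854; 0.07 -0.12 -0.13 0 0 0 0.0854; 0.1 -0.17 -0.13 0 0 0 0.0854; 0.13 -0.22 -0.13 0 0 0 0.0854; 0.16 -0.265 -0.13 0 0 0 0.0854; 0.174 -0.2915 -0.13 0 0 0 0.0854")

```text
t: 16.95
eef_pos: [0.6022, 0.2327, 0.1788]
ee_rot: [[1.0, 0.015, 0.0], [0.015, -1.0, 0.0], [0.0, -0.0, -1.0]]
force: [-0.6, -0.0, 0.4]
finger_gap: 0.999
```

```bash
python3 - <<'E'
from h import *
st(); s=snap('wrist','w5'); find(s,'pot');find(s,'pot','look_for')
s=snap('side','s5');find(s,'pot')
E
```

```text
{'t': 16.95, 'joints': [0.2965, 0.5758, 1.4362, 0.0001, 1.1294, 1.852], 'eef_pos': [0.6022, 0.2327, 0.1788], 'ee_rot': [[0.9999, 0.0152, 0.0002], [0.0152, -0.9999, 0.0002], [0.0002, -0.0002, -1.0]], 'force': [-0.6401, -0.0443, 0.4382], 'torque': [0.0343, -0.002, -0.0321], 'finger_gap': 0.9992}
place_of pot 0.95 [ 0.6069  0.2299 -0.0011] px 330.3687194575756 208.484941268737
place_of pot 0.74 [0.6369 0.3786 0.0008] px 147.41870234559516 170.0292246102908
look_for pot 0.82 [0.611  0.2284 0.059 ] px 333.33942423521705 222.3484941177862
place_of pot 0.93 [0.6025 0.2272 0.0018] px 318.23683562065315 294.9820255090957
```

View pics/w5.png

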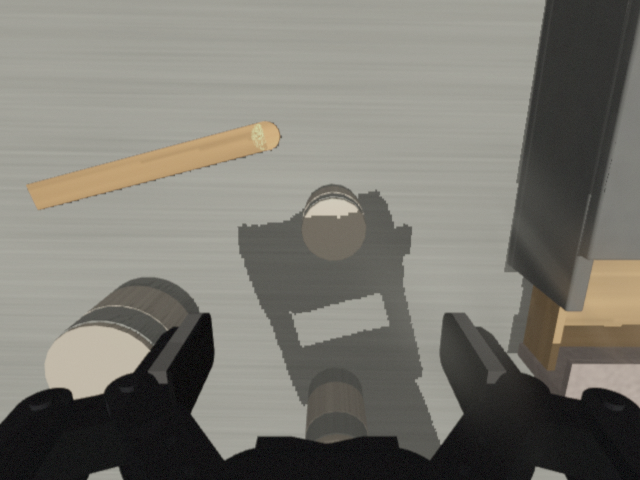

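```bash
python3 - <<'E'
from h import *
s=manip.snapshot('wrist')
im=np.array(s['frame'])[170:275,285:385]; cv2.imwrite('pics/z5.png',cv2.resize(cv2.cvtColor(im,cv2.COLOR_RGB2BGR),None,fx=6,fy=6,interpolation=2))
def at(u,v,z):
    d=np.array(s['R']).T@np.array([(u-s['cx'])/s['fx'],(v-s['cy'])/s['fy'],1]); c=-np.array(s['R']).T@np.array(s['t']); return c+d*(z-c[2])/d[2]
for u,v in [(334,229),(303,229),(366,229),(334,261),(334,197)]: print(at(u,v,.06))
E
```

```text
[0.605  0.2249 0.06  ]
[0.6047 0.2463 0.06  ]
[0.6053 0.2027 0.06  ]
[0.5814 0.2244 0.06  ]
[0.6275 0.2253 0.06  ]
```

View pics/z5.png

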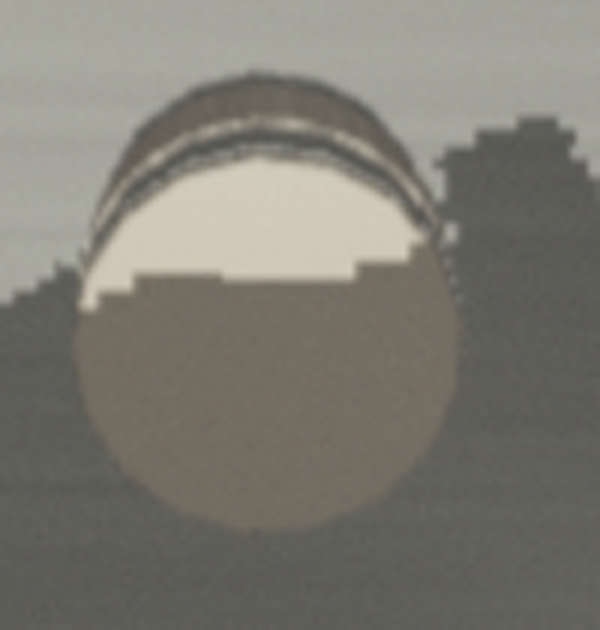

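Request:
move_arm(plan="0.0028 0.004 0.03 0 0 0 0.0854; 0.0028 0.004 0.07 0 0 0 0.0854; 0.0028 0.004 0.11 0 0 0 0.0854; 0.0028 0.004 0.14 0 0 0 0.0854; 0.0028 0.004 0.155 0 0 0 0.0854; 0.0028 0.004 0.157 0 0 0 0.06; 0.0028 0.004 0.157 0 0 0 0.04; 0.0028 0.004 0.157 0 0 0 0.04")

```text
t: 18.25
eef_pos: [0.6051, 0.2266, 0.024]
ee_rot: [[1.0, 0.014, 0.003], [0.014, -1.0, 0.001], [0.003, -0.001, -1.0]]
force: [-0.5, -0.2, 5.6]
finger_gap: 0.524
```

Request:
move_arm(plan="0 0 0 0 0 0 0.03; 0 0 0 0 0 0 0.03; 0 0 0 0 0 0 0.03; 0 0 -0.01 0 0 0 0.03; 0 0 -0.04 0 0 0 0.03; 0 0 -0.08 0 0 0 0.03; 0 0 -0.12 0 0 0 0.03; 0 0 -0.15 0 0 0 0.03")

```text
t: 19.25
eef_pos: [0.6041, 0.2263, 0.1748]
ee_rot: [[1.0, 0.014, 0.001], [0.014, -1.0, 0.0], [0.001, -0.0, -1.0]]
force: [0.2, -0.2, -2.8]
finger_gap: 0.524
```

```bash
python3 - <<'E'
from h import *
st(); s=snap('side','s6')
for t in ['pot','drawer_floor','tall_can']: find(s,t)
snap('wrist','w6')
E
```

```text
{'t': 19.25, 'joints': [0.2863, 0.5786, 1.442, -0.0001, 1.1196, 1.8432], 'eef_pos': [0.6041, 0.2263, 0.1748], 'ee_rot': [[0.9999, 0.0139, 0.0014], [0.0139, -0.9999, 0.0004], [0.0014, -0.0003, -1.0]], 'force': [0.1802, -0.1894, -2.8392], 'torque': [0.051, 0.0442, 0.0742], 'finger_gap': 0.5237}
place_of pot 0.58 [0.6043 0.2308 0.1521] px 315.41511059894475 248.596922823385
place_of drawer_floor 0.81 [ 0.5565 -0.0647  0.0196] px 353.01091430026145 192.99369184551978
place_of tall_can 0.72 [0.4259 0.2244 0.0006] px 406.2252575003749 303.26383997143415
```

View pics/s6.png

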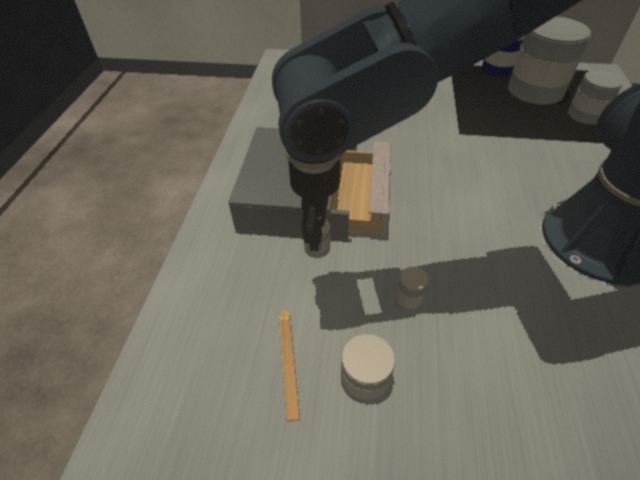

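View pics/w6.png

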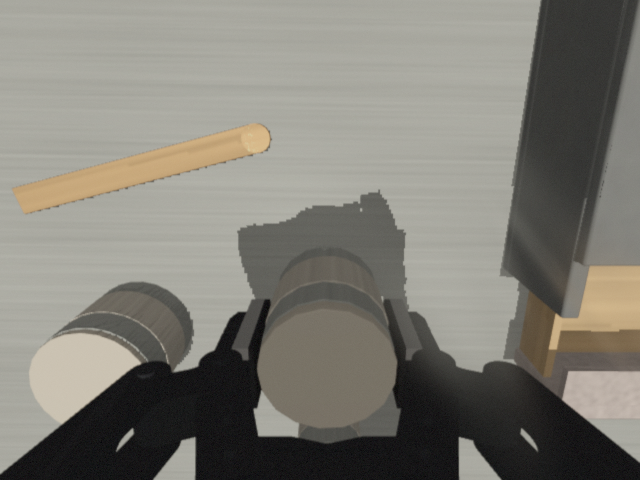

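Request:
move_arm(plan="-0.004 0.02 0 0 0 0 0.03; -0.012 0.07 0 0 0 0 0.03; -0.02 0.12 0 0 0 0 0.03; -0.028 0.17 0 0 0 0 0.03; -0.038 0.22 0 0 0 0 0.03; -0.046 0.265 0 0 0 0 0.03; -0.05 0.289 0 0 0 0 0.03; -0.05 0.289 0 0 0 0 0.03")

```text
t: 20.5
eef_pos: [0.5569, -0.0654, 0.1714]
ee_rot: [[1.0, 0.011, -0.002], [0.011, -1.0, 0.0], [-0.002, -0.0, -1.0]]
force: [-0.2, 0.7, -2.8]
finger_gap: 0.522
```

```bash
python3 - <<'E'
from h import *
st(); s=snap('side','s7'); find(s,'pot'); find(s,'drawer_floor')
s=snap('scene','c7'); find(s,'pot'); find(s,'drawer_floor'); 
snap('wrist','w7')
E
```

```text
{'t': 20.5, 'joints': [-0.1998, 0.4393, 1.6813, -0.0002, 1.0228, 1.3602], 'eef_pos': [0.5569, -0.0654, 0.1714], 'ee_rot': [[0.9999, 0.011, -0.0018], [0.011, -0.9999, 0.0002], [-0.0018, -0.0002, -1.0]], 'force': [-0.1926, 0.6727, -2.8172], 'torque': [0.0186, 0.039, 0.0467], 'finger_gap': 0.522}
place_of pot 0.65 [ 0.555  -0.0623  0.1481] px 355.96854504229344 150.8988940899696
place_of pot 0.39 [ 0.557  -0.0675  0.0217] px 352.9602670083638 191.567246462051
place_of drawer_floor 0.6 [ 0.5549 -0.0638  0.0205] px 353.6760132842308 193.02036286254452
place_of drawer_floor 0.58 [ 0.6366  0.3781 -0.0029] px 288.4354200153806 363.7726090305538
place_of pot 0.89 [ 0.5571 -0.0681  0.1448] px 210.1088616691586 230.34612295309157
place_of drawer_floor 0.56 [ 0.5624 -0.066   0.0218] px 221.0944293950779 262.8952740481089
```

View pics/w7.png

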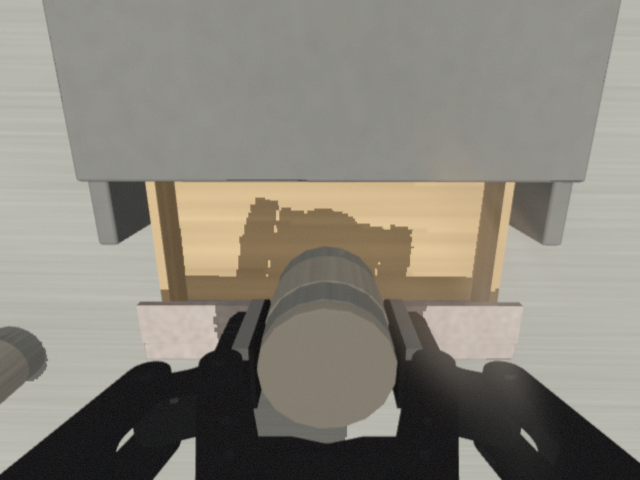

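```bash
python3 - <<'E'
from h import *
s=manip.snapshot('wrist')
def at(u,v,z):
    d=np.array(s['R']).T@np.array([(u-s['cx'])/s['fx'],(v-s['cy'])/s['fy'],1]); c=-np.array(s['R']).T@np.array(s['t']); return c+d*(z-c[2])/d[2]
print('plate',at(200,181,.1),at(440,181,.1),'ledge',at(150,302,.086),at(510,302,.086), 'face',at(150,359,.086),'lid',at(328,358,.2075),at(328,425,.2075))
st()
E
```

```text
plate [0.6018 0.0074 0.1   ] [ 0.6037 -0.1238  0.1   ] ledge [0.5211 0.0505 0.086 ] [ 0.5245 -0.1808  0.086 ] face [0.4785 0.0557 0.086 ] lid [ 0.5639 -0.0629  0.2075] [ 0.5378 -0.0633  0.2075]
{'t': 20.9, 'joints': [-0.195, 0.439, 1.6794, 0.0, 1.0233, 1.3611], 'eef_pos': [0.5581, -0.0628, 0.1722], 'ee_rot': [[0.9999, 0.0147, -0.0001], [0.0147, -0.9999, 0.0], [-0.0001, -0.0, -1.0]], 'force': [0.53, 1.4015, -2.8025], 'torque': [0.0134, -0.0338, 0.0064], 'finger_gap': 0.524}
```

Request:
move_arm(plan="0.002 0 0.02 0 0 0 0.03; 0.002 0 0.045 0 0 0 0.03; 0.002 0 0.07 0 0 0 0.03; 0.002 0 0.09 0 0 0 0.03; 0.002 0 0.105 0 0 0 0.03; 0.002 0 0.115 0 0 0 0.03; 0.002 0 0.121 0 0 0 0.03; 0.002 0 0.124 0 0 0 0.03")

```text
t: 21.9
eef_pos: [0.5603, -0.0634, 0.0483]
ee_rot: [[1.0, 0.014, 0.0], [0.014, -1.0, -0.0], [0.0, 0.0, -1.0]]
force: [-0.1, -0.6, -1.3]
finger_gap: 0.52
```

Request:
move_arm(plan="0 0 0.0005 0 0 0 0.03; 0 0 0.001 0 0 0 0.03; 0 0 0.0015 0 0 0 0.03; 0 0 0.002 0 0 0 0.03; 0 0 0.002 0 0 0 0.03; 0 0 0.002 0 0 0 0.03; 0 0 0.002 0 0 0 0.03; 0 0 0.002 0 0 0 0.03")

```text
t: 22.9
eef_pos: [0.56, -0.0634, 0.0463]
ee_rot: [[1.0, 0.014, -0.0], [0.014, -1.0, -0.0], [-0.0, 0.0, -1.0]]
force: [-1.0, -0.1, -2.5]
finger_gap: 0.523
```

```bash
python3 - <<'E'
from h import *
st(); s=snap('side','s8'); find(s,'pot'); find(s,'drawer_floor')
cv2.imwrite('pics/s8z.png',cv2.resize(cv2.imread('pics/s8.png')[60:260,220:440],None,fx=3,fy=3))
E
```

```text
{'t': 22.9, 'joints': [-0.1953, 0.6265, 1.7438, -0.0, 0.7713, 1.3618], 'eef_pos': [0.56, -0.0634, 0.0463], 'ee_rot': [[0.9999, 0.0138, -0.0001], [0.0138, -0.9999, -0.0], [-0.0001, 0.0, -1.0]], 'force': [-1.0256, -0.0772, -2.4515], 'torque': [0.0088, -0.0114, 0.0352], 'finger_gap': 0.5232}
place_of pot 0.8 [ 0.5552 -0.0618  0.0222] px 353.51026332198535 193.05123674284
place_of drawer_floor 0.79 [ 0.5545 -0.0638  0.0205] px 353.84058527233896 193.06150585957155
```

View pics/s8z.png

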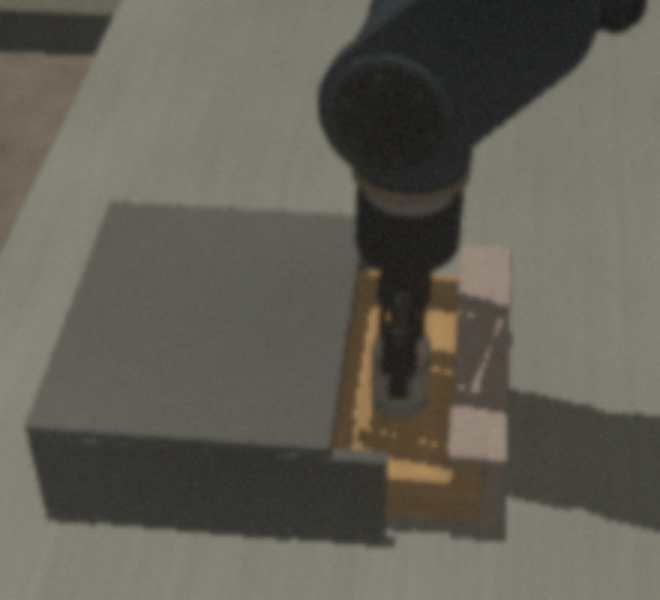

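Request:
move_arm(plan="0 0 0.0003 0 0 0 0.03; 0 0 0.0005 0 0 0 0.03; 0 0 0.0008 0 0 0 0.03; 0 0 0.001 0 0 0 0.03; 0 0 0.001 0 0 0 0.03; 0 0 0.001 0 0 0 0.03; 0 0 0.001 0 0 0 0.03; 0 0 0.001 0 0 0 0.03")

```text
t: 24.05
eef_pos: [0.5605, -0.0634, 0.046]
ee_rot: [[1.0, 0.014, 0.001], [0.014, -1.0, -0.0], [0.001, 0.0, -1.0]]
force: [-1.2, -0.2, 7.2]
finger_gap: 0.519
```

Request:
move_arm(plan="0 0 -0.0006 0 0 0 0.03; 0 0 -0.0006 0 0 0 0.03; 0 0 -0.0006 0 0 0 0.055; 0 0 -0.0006 0 0 0 0.07; 0 0 -0.0006 0 0 0 0.07; 0 0 -0.0006 0 0 0 0.07; 0 0 -0.0006 0 0 0 0.07; 0 0 -0.0006 0 0 0 0.07")

```text
t: 25.05
eef_pos: [0.56, -0.0634, 0.0459]
ee_rot: [[1.0, 0.014, -0.0], [0.014, -1.0, 0.0], [-0.0, -0.0, -1.0]]
force: [0.1, 0.9, 0.3]
finger_gap: 0.823
```

Request:
move_arm(plan="0 0 -0.005 0 0 0 0.07; 0 0 -0.02 0 0 0 0.07; 0 0 -0.05 0 0 0 0.07; 0 0 -0.09 0 0 0 0.07; 0 0 -0.12 0 0 0 0.07; -0.04 0 -0.13 0 0 0 0.07; -0.08 0 -0.13 0 0 0 0.02; -0.12 0 -0.13 0 0 0 0")

```text
t: 26.05
eef_pos: [0.439, -0.065, 0.177]
ee_rot: [[1.0, 0.014, 0.001], [0.014, -1.0, -0.0], [0.001, 0.0, -1.0]]
force: [-0.0, -0.2, -1.0]
finger_gap: 0.403
```

```bash
python3 - <<'E'
from h import *
st(); s=snap('side','s9'); find(s,'pot'); find(s,'drawer_floor')
s=snap('wrist','w9'); find(s,'pot'); find(s,'drawer_floor'); find(s,'drawer_front')
E
```

```text
{'t': 26.05, 'joints': [-0.252, 0.2308, 1.9712, -0.0, 0.9381, 1.3049], 'eef_pos': [0.439, -0.065, 0.177], 'ee_rot': [[0.9999, 0.0139, 0.0014], [0.0139, -0.9999, -0.0004], [0.0014, 0.0004, -1.0]], 'force': [-0.0392, -0.1509, -0.9919], 'torque': [-0.0004, -0.0528, 0.0283], 'finger_gap': 0.4026}
place_of pot 0.91 [ 0.5588 -0.0636  0.0235] px 352.0893736360699 192.04305729755202
place_of drawer_floor 0.68 [ 0.5551 -0.065   0.022 ] px 353.6446415049125 192.2273047454791
place_of pot 0.73 [ 0.5639 -0.0616  0.0227] px 324.33913875116417 45.68280486724126
place_of drawer_front 0.84 [ 0.4796 -0.0619  0.0585] px 322.90444538709534 176.7890213534493
```

View pics/w9.png

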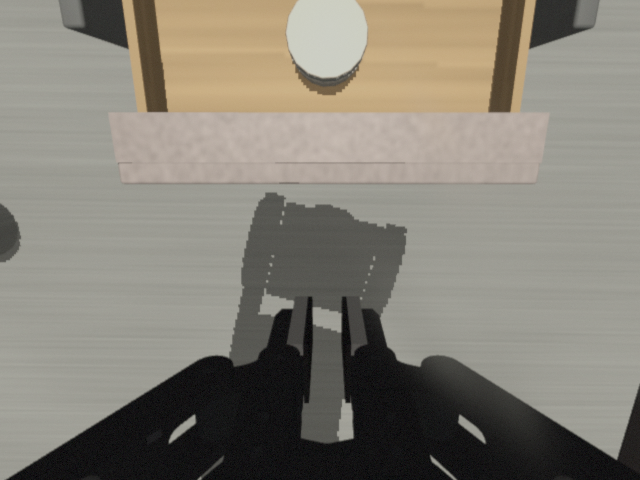

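View pics/s9.png

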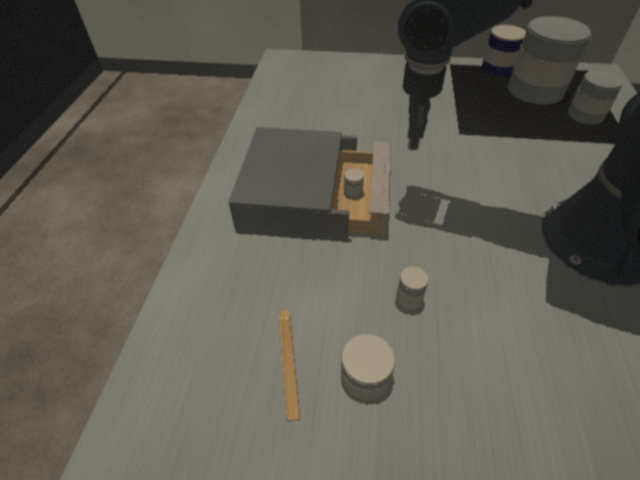

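Request:
move_arm(plan="-0.005 0 0.03 0 0 0 0; -0.005 0 0.06 0 0 0 0; -0.005 0 0.09 0 0 0 0; -0.005 0 0.115 0 0 0 0; -0.005 0 0.127 0 0 0 0; 0 0 0.127 0 0 0 0; 0.008 0 0.127 0 0 0 0; 0.016 0 0.127 0 0 0 0")

```text
t: 27.4
eef_pos: [0.4574, -0.0649, 0.0497]
ee_rot: [[1.0, 0.014, 0.002], [0.014, -1.0, -0.0], [0.002, 0.0, -1.0]]
force: [-0.2, 0.1, -0.8]
finger_gap: 0.001
```

Request:
move_arm(plan="0.002 0 0 0 0 0 0; 0.004 0 0 0 0 0 0; 0.006 0 0 0 0 0 0; 0.008 0 0 0 0 0 0; 0.01 0 0 0 0 0 0; 0.012 0 0 0 0 0 0; 0.014 0 0 0 0 0 0; 0.016 0 0 0 0 0 0")

```text
t: 28.4
eef_pos: [0.4719, -0.0645, 0.0488]
ee_rot: [[1.0, 0.014, -0.001], [0.014, -1.0, 0.0], [-0.001, -0.0, -1.0]]
force: [-3.1, -0.8, 2.1]
finger_gap: -0.002
```

Request:
move_arm(plan="0.0022 0 0 0 0 0 0; 0.0045 0 0 0 0 0 0; 0.0067 0 0 0 0 0 0; 0.009 0 0 0 0 0 0; 0.0112 0 0 0 0 0 0; 0.0135 0 0 0 0 0 0; 0.0157 0 0 0 0 0 0; 0.018 0 0 0 0 0 0")

```text
t: 29.4
eef_pos: [0.4901, -0.0643, 0.0489]
ee_rot: [[1.0, 0.014, -0.0], [0.014, -1.0, 0.0], [-0.0, -0.0, -1.0]]
force: [-4.9, -1.1, 0.0]
finger_gap: 0.003
```

Request:
move_arm(plan="0.0022 0 0 0 0 0 0; 0.0045 0 0 0 0 0 0; 0.0067 0 0 0 0 0 0; 0.009 0 0 0 0 0 0; 0.0112 0 0 0 0 0 0; 0.0135 0 0 0 0 0 0; 0.0157 0 0 0 0 0 0; 0.018 0 0 0 0 0 0")

```text
t: 30.4
eef_pos: [0.5081, -0.0641, 0.0489]
ee_rot: [[1.0, 0.014, -0.0], [0.014, -1.0, 0.0], [-0.0, -0.0, -1.0]]
force: [-4.9, -1.3, -0.1]
finger_gap: 0.001
```

```bash
python3 - <<'E'
from h import *
st(); s=snap('side','s10'); find(s,'pot'); find(s,'drawer_floor')
cv2.imwrite('pics/s10z.png',cv2.resize(cv2.imread('pics/s10.png')[60:260,220:440],None,fx=3,fy=3))
E
```

```text
{'t': 30.4, 'joints': [-0.2163, 0.5545, 1.8799, -0.0, 0.7074, 1.3407], 'eef_pos': [0.5081, -0.0641, 0.0489], 'ee_rot': [[0.9999, 0.0138, -0.0002], [0.0138, -0.9999, 0.0], [-0.0002, -0.0, -1.0]], 'force': [-4.8797, -1.3003, -0.0672], 'torque': [-0.227, 0.7425, -0.0512], 'finger_gap': 0.001}
place_of pot 0.7 [ 0.5982 -0.0608  0.0253] px 335.837192221107 191.002636342722
place_of drawer_floor 0.94 [ 0.5953 -0.0635  0.0204] px 337.11014997625585 191.81542302316134
```

View pics/s10z.png

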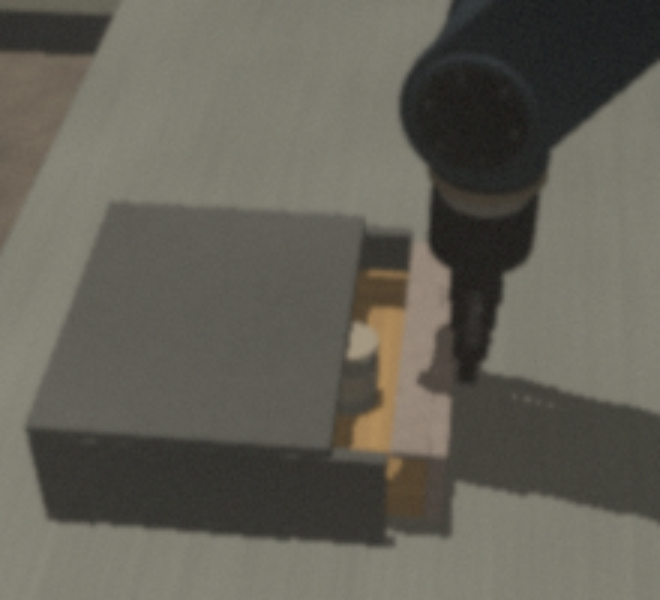

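Pot upright and passing under the plate. Continue to about x = 0.554.

Request:
move_arm(plan="0.0022 0 0 0 0 0 0; 0.0045 0 0 0 0 0 0; 0.0067 0 0 0 0 0 0; 0.009 0 0 0 0 0 0; 0.0112 0 0 0 0 0 0; 0.0135 0 0 0 0 0 0; 0.0157 0 0 0 0 0 0; 0.018 0 0 0 0 0 0")

```text
t: 31.55
eef_pos: [0.5258, -0.0639, 0.0489]
ee_rot: [[1.0, 0.014, -0.001], [0.014, -1.0, 0.0], [-0.001, -0.0, -1.0]]
force: [-6.0, -1.9, 2.1]
finger_gap: -0.001
```

Request:
move_arm(plan="0.0022 0 0 0 0 0 0; 0.0045 0 0 0 0 0 0; 0.0067 0 0 0 0 0 0; 0.009 0 0 0 0 0 0; 0.0112 0 0 0 0 0 0; 0.0135 0 0 0 0 0 0; 0.0157 0 0 0 0 0 0; 0.018 0 0 0 0 0 0")

```text
t: 32.55
eef_pos: [0.5436, -0.0636, 0.0488]
ee_rot: [[1.0, 0.014, -0.001], [0.014, -1.0, 0.0], [-0.001, -0.0, -1.0]]
force: [-7.2, -1.3, 1.3]
finger_gap: 0.0
```

Request:
move_arm(plan="0.0012 0 0 0 0 0 0; 0.0024 0 0 0 0 0 0; 0.0036 0 0 0 0 0 0; 0.0048 0 0 0 0 0 0; 0.006 0 0 0 0 0 0; 0.0072 0 0 0 0 0 0; 0.0084 0 0 0 0 0 0; 0.0095 0 0 0 0 0 0")

```text
t: 33.55
eef_pos: [0.5531, -0.0635, 0.0489]
ee_rot: [[1.0, 0.014, -0.001], [0.014, -1.0, 0.0], [-0.001, -0.0, -1.0]]
force: [-7.4, -2.1, 1.5]
finger_gap: -0.002
```

Request:
move_arm(plan="0.0005 0 0 0 0 0 0; 0.001 0 0 0 0 0 0; 0.0015 0 0 0 0 0 0; 0.002 0 0 0 0 0 0; 0.0025 0 0 0 0 0 0; 0.003 0 0 0 0 0 0; 0.0035 0 0 0 0 0 0; 0.0035 0 0 0 0 0 0")

```text
t: 34.55
eef_pos: [0.5565, -0.0634, 0.0489]
ee_rot: [[1.0, 0.014, -0.001], [0.014, -1.0, 0.0], [-0.001, -0.0, -1.0]]
force: [-7.5, -1.4, 1.2]
finger_gap: 0.003
```

Request:
move_arm(plan="0.0002 0 0 0 0 0 0; 0.0004 0 0 0 0 0 0; 0.0006 0 0 0 0 0 0; 0.0008 0 0 0 0 0 0; 0.001 0 0 0 0 0 0; 0.0012 0 0 0 0 0 0; 0.0013 0 0 0 0 0 0; 0.0013 0 0 0 0 0 0")

```text
t: 35.55
eef_pos: [0.5578, -0.0634, 0.0488]
ee_rot: [[1.0, 0.014, -0.001], [0.014, -1.0, 0.0], [-0.001, -0.0, -1.0]]
force: [-8.3, -1.3, 1.7]
finger_gap: -0.003
```

Request:
move_arm(plan="0.0002 0 0 0 0 0 0; 0.0004 0 0 0 0 0 0; 0.0006 0 0 0 0 0 0; 0.0008 0 0 0 0 0 0; 0.001 0 0 0 0 0 0; 0.001 0 0 0 0 0 0; 0.001 0 0 0 0 0 0; 0.001 0 0 0 0 0 0")

```text
t: 36.55
eef_pos: [0.5588, -0.0634, 0.0489]
ee_rot: [[1.0, 0.014, -0.001], [0.014, -1.0, 0.0], [-0.001, -0.0, -1.0]]
force: [-7.6, -1.0, 2.9]
finger_gap: -0.003
```

Request:
move_arm(plan="0.0002 0 0 0 0 0 0; 0.0004 0 0 0 0 0 0; 0.0006 0 0 0 0 0 0; 0.0008 0 0 0 0 0 0; 0.0008 0 0 0 0 0 0; 0.0008 0 0 0 0 0 0; 0.0008 0 0 0 0 0 0; 0.0008 0 0 0 0 0 0")

```text
t: 37.55
eef_pos: [0.5593, -0.0634, 0.0489]
ee_rot: [[1.0, 0.014, -0.002], [0.014, -1.0, 0.0], [-0.002, -0.0, -1.0]]
force: [-9.4, -1.7, 3.7]
finger_gap: -0.002
```

Request:
move_arm(plan="0.0002 0 0 0 0 0 0; 0.0004 0 0 0 0 0 0; 0.0006 0 0 0 0 0 0; 0.0006 0 0 0 0 0 0; 0.0006 0 0 0 0 0 0; 0.0006 0 0 0 0 0 0; 0.0006 0 0 0 0 0 0; 0.0006 0 0 0 0 0 0")

```text
t: 38.55
eef_pos: [0.5596, -0.0634, 0.0489]
ee_rot: [[1.0, 0.014, -0.003], [0.014, -1.0, 0.0], [-0.003, -0.0, -1.0]]
force: [-10.6, -2.3, 5.6]
finger_gap: -0.004
```

Request:
move_arm(plan="0.0002 0 0 0 0 0 0; 0.0004 0 0 0 0 0 0; 0.0006 0 0 0 0 0 0; 0.0006 0 0 0 0 0 0; 0.0006 0 0 0 0 0 0; 0.0006 0 0 0 0 0 0; 0.0006 0 0 0 0 0 0; 0.0006 0 0 0 0 0 0")

```text
t: 39.55
eef_pos: [0.5598, -0.0634, 0.0488]
ee_rot: [[1.0, 0.014, -0.004], [0.014, -1.0, 0.0], [-0.004, -0.0, -1.0]]
force: [-14.7, -2.0, 6.8]
finger_gap: 0.001
```

Request:
move_arm(plan="-0.002 0 0 0 0 0 0; -0.005 0 0 0 0 0 0; -0.008 0 0 0 0 0 0; -0.011 0 0 0 0 0 0; -0.015 0 0 0 0 0 0; -0.02 0 0 0 0 0 0; -0.03 0 0 0 0 0 0; -0.04 0 0 0 0 0 0")

```text
t: 40.55
eef_pos: [0.5208, -0.0639, 0.049]
ee_rot: [[1.0, 0.014, 0.0], [0.014, -1.0, -0.0], [0.0, 0.0, -1.0]]
force: [-0.1, 0.7, 0.3]
finger_gap: -0.003
```

Request:
move_arm(plan="-0.02 0 0 0 0 0 0; -0.04 0 0 0 0 0 0; -0.06 0 -0.01 0 0 0 0; -0.08 0 -0.04 0 0 0 0; -0.08 0 -0.08 0 0 0 0; -0.08 0 -0.12 0 0 0 0; -0.08 0 -0.15 0 0 0 0; -0.08 0 -0.15 0 0 0 0")

```text
t: 41.55
eef_pos: [0.442, -0.0652, 0.2007]
ee_rot: [[1.0, 0.014, 0.004], [0.014, -1.0, -0.001], [0.004, 0.001, -1.0]]
force: [0.2, 0.0, -0.5]
finger_gap: 0.0
```

```bash
python3 - <<'E'
from h import *
st(); s=snap('side','s11'); find(s,'drawer_front'); find(s,'drawer_floor'); find(s,'tall_can'); find(s,'wide_tin'); find(s,'stirrer')
s=snap('scene','c11'); find(s,'drawer_front')
s=snap('wrist','w11'); find(s,'drawer_front'); find(s,'pot')
E
```

```text
{'t': 41.55, 'joints': [-0.2508, 0.1997, 1.9416, 0.0001, 0.996, 1.3062], 'eef_pos': [0.442, -0.0652, 0.2007], 'ee_rot': [[0.9999, 0.0138, 0.0042], [0.0138, -0.9999, -0.001], [0.0042, 0.0011, -1.0]], 'force': [0.1823, 0.0253, -0.4688], 'torque': [-0.0223, 0.0028, -0.023], 'finger_gap': 0.0005}
place_of drawer_front 0.9 [ 0.5536 -0.061   0.0566] px 354.76472738339754 182.62234230973132
place_of drawer_floor 0.86 [ 0.6361 -0.0634  0.0185] px 320.544872976764 191.12655840943344
place_of tall_can 0.88 [ 0.4263  0.2239 -0.0002] px 405.97445052137243 303.2316560820998
place_of wide_tin 0.75 [0.4979 0.3855 0.0018] px 364.9719750604508 375.88642619070214
place_of stirrer 0.74 [ 0.6358  0.3805 -0.0021] px 288.5660499239548 364.878199385297
place_of drawer_front 0.77 [ 0.5621 -0.066   0.0579] px 218.54722155397553 254.33420722121127
place_of drawer_front 0.79 [ 0.5575 -0.0626  0.0583] px 325.9125722178472 55.26169394483185
```

View pics/s11.png

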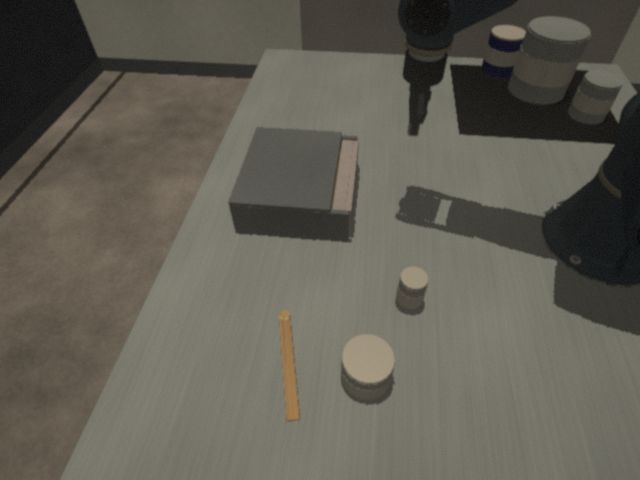

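View pics/w11.png

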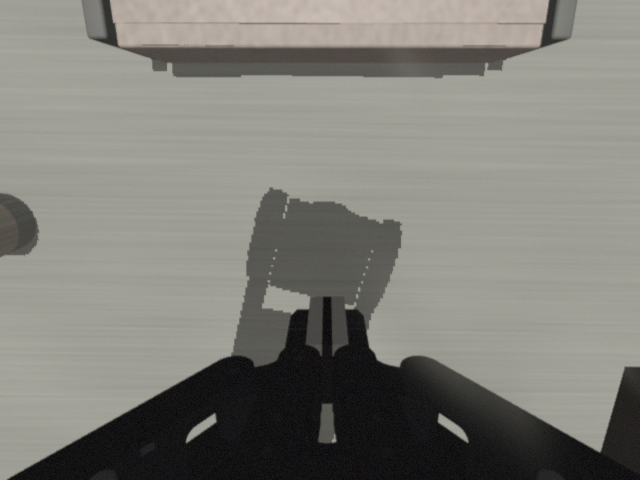

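The drawer front is back at its initial latched position (side view at px 355,183, the same as at the start). The hand is clear of everything and the other cans and the stick have not moved.

```bash
python3 -c "
from cell import manip
print(manip.sign_off())"
```

```text
the job is handed in; nothing more can be done
None
```

I handed the job in at about 42 s: the sample pot is standing in the drawer, and the drawer is latched shut by itself. The hand-in gave no verdict.

- **First press:** I pushed the drawer front in until the end stop, at about 15 N total. The drawer sprang open fully as the finger drew back.
- **Pot:** I lifted it from above, lowered it until I felt it touch the drawer floor, and let go. Pictures showed it upright, within about 4 mm of the floor point by the networks' estimate. It was still upright partway through closing.
- **Second press:** I felt the end stop within about 1 mm of the same depth. The highest force reading was about 16 N, below the 22 N limit. Force is only reported at the end of each move, so brief peaks in between were not seen.
- **Last checks:** The drawer front was back at its starting position after I drew away: 0.554 m from the side camera, against 0.553 to 0.556 m before. The tall can, wide tin and stirring stick were within about 4 mm of where they began, which is the networks' accuracy. The hand was clear of everything.

The pot could not be seen once the drawer was shut, so its final pose inside is inferred. The cameras also disagreed with each other by up to 9 mm on the x positions of the pot and drawer. I therefore compared positions within one camera wherever it mattered.

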